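# Set the bench suction: small iris shut, big iris to the half mark

### The job

Before grinding at the big suction inlet, put the suction there: push the small inlet's lever round until its iris is shut (pointer at the shut end mark or past it), and push the big inlet's lever round until its pointer stands at the long middle mark of its scale. Push the lever posts gently with the fingers, never pinching them, and leave the other things on the bench where they are.

Things in the scene. Friction and masses are not known exactly. Their poses are not given: they have to be found in the camera images.
- big_inlet: The big suction inlet, fixed: plain steel drum 200 mm across on a flange 224 mm across; origin on the bench at its axis, z up. On it a flat aluminium ring (top 47 mm up) turns with the lever. A fixed scale plate (top 38 mm up, out to 171 mm from the axis) has 7 radial black marks 0.25 rad apart; the middle one, longest and thickest, lies along the inlet's own -x. Thin iris blades inside close and open with the ring.
- small_inlet: The small suction inlet, fixed: plain steel drum 128 mm across on a flange 152 mm across; origin on the bench at its axis, z up. On it a flat aluminium ring (top 47 mm up) turns with the lever. A fixed scale plate (top 38 mm up, out to 134 mm from the axis) has 7 radial black marks 0.25 rad apart; the middle one, longest and thickest, lies along the inlet's own -x. Thin iris blades inside close and open with the ring.
- big_lever (a joint): Turn of the big ring and lever, rad, anticlockwise from above: 0 = pointer at the shut end mark (towards the inlet's +y), 0.75 = at the long middle mark, 1.5 = at the wide-open end mark; stops at -0.12 and 1.62. Post at angle pi - 0.75 + value in the inlet's x-y frame. Stays where left; about 2 N at the post moves it. Starts at 0 to 0.35.
- small_lever (a joint): Turn of the small ring and lever, rad, anticlockwise from above: 0 = pointer at the shut end mark (towards the inlet's +y), 0.75 = at the long middle mark, 1.5 = at the wide-open end mark; stops at -0.12 and 1.62. Post at angle pi - 0.75 + value in the inlet's x-y frame. Stays where left; about 2 N at the post moves it. Starts at 0.85 to 1.5.
- big_post (a point): Lever post of the big inlet: round, black, upright, 14 mm thick, 50 to 97 mm above the bench, 122 mm from the inlet's axis; this point is on its centre line 72 mm up. It stands on the lever's flat arm (14 mm wide, top 50 mm up, over the scale plate); the arm's pointer tip lies beyond the post, 142 mm from the axis.
- small_post (a point): Lever post of the small inlet: round, black, upright, 14 mm thick, 50 to 97 mm above the bench, 85 mm from the inlet's axis; this point is on its centre line 72 mm up. It stands on the lever's flat arm (14 mm wide, top 50 mm up, over the scale plate); the arm's pointer tip lies beyond the post, 105 mm from the axis.
- big_mark_half (a point): Middle of the long middle mark on the big inlet's scale plate, 155 mm from the inlet's axis, 38 mm above the bench.
- small_mark_shut (a point): Middle of the shut end mark on the small inlet's scale plate, 118 mm from the inlet's axis, 38 mm above the bench. A black wedge along the scale's inner edge is thinnest at the shut end and widest at the open end.
- tin: Bystander: small open steel tin, 58 mm across, 48 mm high; origin under its centre. Stands between the two inlets.
- scales: Bystander: dark wood handle block 110 x 32 x 20 mm lying along its x; origin under its centre. Lies in front of the gap between the inlets.
- blank: Bystander: flat steel knife blank about 250 x 32 x 5 mm lying along its x; origin under its middle. Lies right of the inlets.
- hammer: Bystander: hammer 260 mm long, 26 mm high, lying along its x, beyond the inlets.
- file: Bystander: flat file with a wooden handle, 320 mm long, lying along its x, left of the inlets.
- oil: Bystander: white plastic bottle 56 mm across, 150 mm high, at the left; origin under its centre.
- wheel: Bystander: rubber-tyred grinder wheel lying flat, 100 mm across, 53 mm high, at the right; origin under its centre.

How it is judged:
By the outcome, as a careful person would: the job done as asked, in the order asked, and still so for the second after the job is handed in, with the robot touching nothing.
It also fails if it takes over 51 s, if anything falls off the work surface, if the arm or the gripper's body presses on something with over 40 N, if the wrist force passes 120 N, or if a joint passes its speed limit or range.

### The arm

A 6-joint arm with a two-finger parallel gripper is mounted at the origin on the work surface. World frame = base frame: x ahead of the robot, y to its left, z up, the work surface at z = 0. Lengths are in m, angles in rad, forces in N, time in s.
With the tool pointing down it reaches from about 0.3 to 0.775 m from the base axis. Payload 14.6 kg.
Tool frame: the origin (TCP) lies on the front face of the gripper's body, between the roots of the fingers; the fingertips stand 97 mm ahead of it and the grasp point (between the pads) lies 78 mm ahead of it; z points along the fingers, y is the direction in which the jaws open and shut (so a half turn about z gives the same grasp; the last joint's range is limited). The gripper opens to 94 mm and grips with 3 to 60 N. Pads are 16 mm wide; open, the fingers measure 119 mm over their backs; the gripper's body (75 mm by 177 mm) begins 78 mm behind the grasp point.
Start: joints at [1.125, 0.3, 1.521, -0, 1.321, -0.067], TCP at [0.203, 0.511, 0.303] pointing down, gripper open.
Joint ranges: [-3.03, 3.03], [-0.79, 2.21], [0.23, 2.52], [-1.04, 4.18], [0, 3.07], [-2.55, 2.55]. Speed limits (rad/s): [2.22, 2.22, 2.57, 3.14, 3.14, 3.14].

### API

Orientations are given as [roll, pitch, yaw] about the fixed x, y, z axes, in that order (R = Rz(yaw) Ry(pitch) Rx(roll)).
In Python, from station import ctrl gives the robot as it stands. The module is installed in compiled form; this text tells all that it offers.
- The arm moves only by the shell command python3 -m pendant 'ROWS' [FORCE]. ROWS is JSON, a list of rows, each an object of numbers: "rx", "ry", "rz": the turn, a rotation vector about the tool's x, y, z each as a share of 4 degrees, from -1 to 1; "tx", "ty", "tz": the shift along the tool's x, y, z each as a share of 0.04 m, from -1 to 1; "grip": the gripper command: -1 is fully open, 1 is shut, values between are in proportion. A call has 1 to 8 rows; each row shifts and turns the pose as measured when the row begins, along the tool's axes as they then stand; what a row does not reach is not made up. A row lasts 1/12 s, in which the tool goes at most 41.7 mm and 7.16 degrees, less where a joint would pass 70% of its speed; a pose out of reach is approached as far as the arm can. A call with a number of a shift or a turn outside -1 to 1 is refused whole. A call with a gripper value outside its range is refused whole. The fingers move at their own pace and stop on an object; FORCE is the grip in N (left out, the last holds). Time passes only in rows, so rows that do not move let the fingers close. It gives the time, the measured TCP pose, the force and the opening at its end, in the units of the state.
- ctrl.get_obs(): the state, without advancing time (a new reading comes with each control period).
- ctrl.camera(name): name is "scene" or "top" or "wrist"; returns a dict with "pixels" (420x560x3 uint8, blue, green, red), "fx", "fy", "cx", "cy" (pixels), "k1" (the pictures are not rectified: a ray, as slopes to the right and down, at radius r is drawn at 1 + k1 r^2 times it, then the intrinsics apply), "world_from_camera" (4x4, takes a point from camera to world coordinates). Camera axes: x right, y up, looking along -z (the intrinsics and any distortion apply to the point x, -y, -z); pixel columns grow to the right and rows downward; lengths in m; the calibration is good to about 2 mm. A picture is of the moment at which its call begins. There is no depth.
- ctrl.hand_in(): hands the job in, once; it reports no verdict.
The state is a dict: "time_s": time; "qpos": joint angles; "joint_vel": joint speeds; "tau": joint torques, N m; "ee_pos": TCP position; "eef_rot": TCP orientation; "force": force on the tool from outside, world axes, zero at the start; "moment": the same for the moment, N m; "grip_width": finger opening in m.
Only numpy, scipy, OpenCV 4.12 (cv2) and the standard library are available. Lean on these libraries where they do the work, as an engineer would, in place of code of your own. Each camera call takes 0.05 s, during which the arm holds its last target.

## Working session

There is one attempt and no reset: what is moved stays moved. The work goes in short steps, Python scripts to look and compute and a shell command to move; the robot and the scene stay as the last step left them, time stands still between calls to the robot, and variables do not carry over. Pictures are saved under pics/ and viewed, and the job is handed in when it is done.

```bash
mkdir -p pics
python3 - <<'E'
from station import ctrl
import cv2
o=ctrl.get_obs();print(o)
for n in("top","scene"):
    c=ctrl.camera(n);cv2.imwrite(f"pics/{n}0.png",c["pixels"]);print(n,c["fx"],c["cx"],c["cy"],c["k1"],c["world_from_camera"].round(3) if hasattr(c["world_from_camera"],'round') else c["world_from_camera"])
E
```

```text
{'time_s': 0.0, 'qpos': array([ 1.12539817e+00,  3.00466410e-01,  1.52158967e+00, -1.14314779e-05,
        1.32071424e+00, -6.66169490e-02]), 'joint_vel': array([ 0.00352876,  0.0007309 , -0.00019351, -0.00075477, -0.00179927,
       -0.00044533]), 'tau': array([ 5.63646372e-04, -5.31828904e+01, -3.52712417e+01,  7.08940532e-02,
        2.45553948e-02, -1.16721890e-04]), 'ee_pos': array([0.20332921, 0.51086705, 0.30208521]), 'eef_rot': array([-3.14041687e+00, -6.73460306e-05,  2.76281424e+00]), 'force': array([0.09013634, 0.66632135, 0.23057678]), 'moment': array([-0.07921624,  0.00586043, -0.01172101]), 'grip_width': 0.09400596130685113}
top 417.212919110537 272.36719165276963 208.06873136488275 0.017970537035319978 [[-0.005  0.986 -0.169  0.351]
 [-1.    -0.008 -0.018 -0.015]
 [-0.019  0.169  0.985  1.444]
 [ 0.     0.     0.     1.   ]]
scene 400.4428075685146 270.5643150444391 205.3124961431225 -0.06993772594403878 [[ 0.743 -0.472  0.475  1.095]
 [ 0.669  0.507 -0.543 -0.583]
 [ 0.015  0.721  0.692  0.844]
 [ 0.     0.     0.     1.   ]]
```

View pics/top0.png

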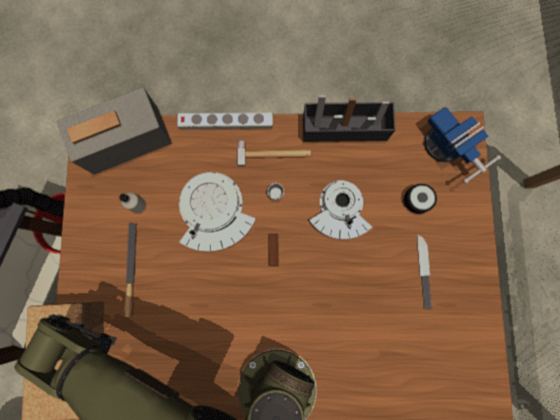

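View pics/scene0.png

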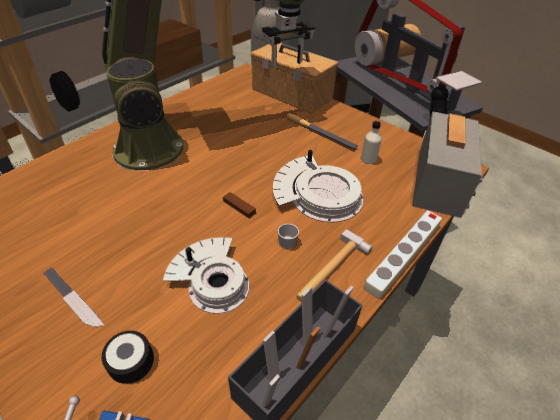

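The top view shows the big inlet at about (210,203) with its post near (193,230). The small inlet is at about (342,200), post near (349,220). Next I'll zoom in.

```bash
cat > h.py <<'E'
import numpy as np,cv2
from station import ctrl
def K(c): return np.array([[c["fx"],0,c["cx"]],[0,c["fy"],c["cy"]],[0,0,1.]])
def ray(c,u,v):
    # distortion: xd = x(1+k1 r^2)
    p=cv2.undistortPoints(np.array([[[u,v]]],float),K(c),np.array([c["k1"],0,0,0.]))[0,0]
    T=np.array(c["world_from_camera"]);return T[:3,3],T[:3,:3]@np.array([p[0],-p[1],-1])
def onz(c,u,v,z):
    o,d=ray(c,u,v);return (o+d*(z-o[2])/d[2])[:2]
def proj(c,P):
    T=np.array(c["world_from_camera"]);q=T[:3,:3].T@(np.array(P,float)-T[:3,3])
    x=np.array([q[0],-q[1]])/-q[2];x=x*(1+c["k1"]*(x@x));return np.array([c["fx"]*x[0]+c["cx"],c["fy"]*x[1]+c["cy"]])
E
python3 - <<'E'
from h import *
c=ctrl.camera("top");im=c["pixels"]
a=cv2.resize(im[165:260,170:265],None,fx=6,fy=6,interpolation=cv2.INTER_CUBIC);cv2.imwrite("pics/big1.png",a)
a=cv2.resize(im[170:250,300:385],None,fx=7,fy=7,interpolation=cv2.INTER_CUBIC);cv2.imwrite("pics/small1.png",a)
E
```

```text
(no output)
```

View pics/big1.png

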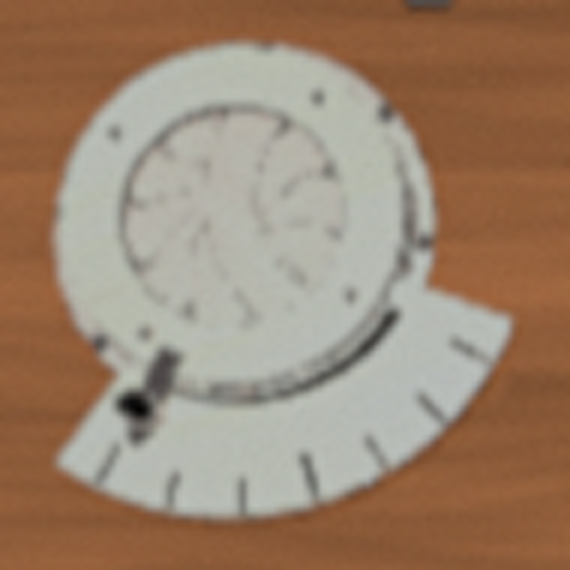

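View pics/small1.png

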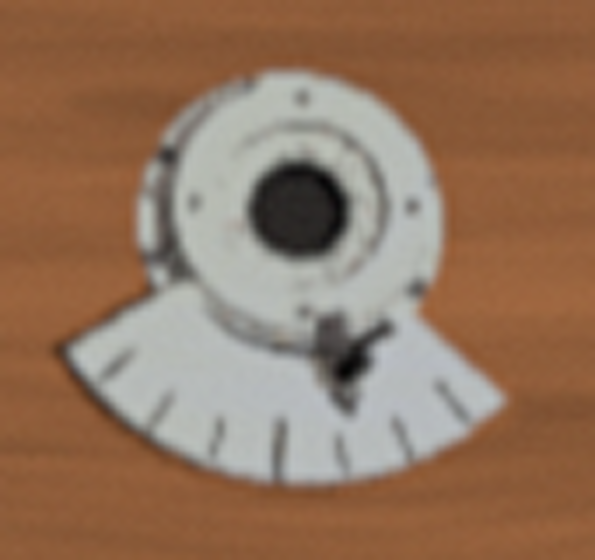

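Run:
```python
from h import *
from scipy.optimize import least_squares
c=ctrl.camera("top");g=cv2.cvtColor(c["pixels"],cv2.COLOR_BGR2GRAY).astype(float)
S={"big":(6,170,165,[(107,462),(173,490),(242,496),(311,478),(376,452),(431,407),(467,348)],(158,388),(138,436),.155,.122,.142),
"small":(7,300,170,[(118,362),(162,407),(217,437),(281,449),(343,453),(403,437),(454,402)],(345,365),(348,408),.118,.085,.105)}
for n,(k,ox,oy,m,post,tip,R,rp,rt) in S.items():
    f=lambda p:((p[0]+.5)/k-.5+ox,(p[1]+.5)/k-.5+oy)
    pts=[]
    for p in m:
        u,v=f(p);U,V=np.meshgrid(np.arange(int(u)-3,int(u)+5),np.arange(int(v)-3,int(v)+5))
        w=g[V,U];w=np.clip(np.median(w)-12-w,0,None);w*=((U-u)**2+(V-v)**2<10)
        uu,vv=((U*w).sum()/w.sum(),(V*w).sum()/w.sum()); pts.append(onz(c,uu,vv,.038))
        if 0:print(u,v,uu,vv)
    pts=np.array(pts)
    def res(x):
        a=x[2]+np.pi-.75+.25*np.arange(7);r=np.full(7,x[3]);r[3]=R
        return (np.c_[x[0]+r*np.cos(a),x[1]+r*np.sin(a)]-pts).ravel()
    s=least_squares(res,[*(pts[3]+[R,0]),0,R],loss="soft_l1",f_scale=.002);x=s.x
    print(n,x.round(4),"res mm",(1000*res(x)).round(1))
    t=onz(c,*f(tip),.049);d=t-x[:2];print("tip r",np.hypot(*d),"val",(np.arctan2(d[1],d[0])-x[2]-np.pi+.75)%(2*np.pi))
    for v in np.arange(-.1,1.6,.1):
        pass
    print("post v axis", {round(v,2):proj(c,[x[0]+rp*np.cos(x[2]+np.pi-.75+v),x[1]+rp*np.sin(x[2]+np.pi-.75+v),.097]).round(1).tolist() for v in ([0,.1,.2,.3] if n=="big" else [.9,1,1.1,1.2,1.3])})
```

```text
big [0.6176 0.2309 0.3094 0.1577] res mm [-3.3  0.2  0.1 -0.9  3.   0.2  0.4  0.3  0.4  0.8  0.6  1.1 -1.7 -2.7]
tip r 0.13399220213873309 val 0.07325018910345849
post v axis {0: [188.5, 231.3], 0.1: [191.9, 232.7], 0.2: [195.4, 233.7], 0.3: [199.1, 234.4]}
small [ 0.6202 -0.2298 -0.1234  0.1209] res mm [-0.9  0.8  0.8 -0.5 -0.3 -0.2 -0.1  0.1  1.   0.3  1.2  0.8 -2.1 -1.2]
tip r 0.10102043426910488 val 1.048026956774395
post v axis {0.9: [346.8, 221.6], 1: [349.4, 221.4], 1.1: [352.0, 220.9], 1.2: [354.5, 220.2], 1.3: [356.9, 219.3]}
```

Fits: big inlet at about (0.618, 0.231) with its lever near 0.1 rad, small inlet at about (0.620, -0.230) with its lever near 1.05. I'll close the fingers and travel high to the right of the small post.

```bash
cat > go.py <<'E'
# go.py x y z yaw : prints needed shift in tool units (of 40mm) and turn (of 4deg)
import sys;from h import *
o=ctrl.get_obs();p=o["ee_pos"];y=o["eef_rot"][2];t=np.array([float(a) for a in sys.argv[1:4]])-p
e=[np.cos(y),np.sin(y),0],[np.sin(y),-np.cos(y),0],[0,0,-1]
dy=(float(sys.argv[4])-y+np.pi)%(2*np.pi)-np.pi
print("t",o["time_s"],"pos",p.round(4),"rot",o["eef_rot"].round(3),"F",o["force"].round(1),"w",round(o["grip_width"],4))
print("units tx ty tz",(np.array(e)@t/.04).round(2),"rz",round(-np.degrees(dy)/4,2))
E
python3 -m pendant '[{"tx":-0.3,"ty":-0.3,"grip":1},{"tx":-0.6,"ty":-0.6,"grip":1},{"tx":-0.6,"ty":-0.6,"grip":1},{"tx":-0.6,"ty":-0.6,"grip":1},{"tx":-0.6,"ty":-0.6,"grip":1},{"tx":-0.6,"ty":-0.6,"grip":1},{"tx":-0.6,"ty":-0.6,"grip":1},{"tx":-0.6,"ty":-0.6,"grip":1}]' 5
python3 go.py .542 -.274 .30 1.747
```

```text
t 0.2 pos [0.2034 0.5109 0.3023] rot [-3.141 -0.     2.763] F [ 0.5  0.3 -0. ] w 0.0941
units tx ty tz [-15.12 -15.1    0.06] rz 14.55$[0]: bad value
```

```bash
python3 -m pendant '[{"rx":0,"ry":0,"rz":0,"tx":-0.3,"ty":-0.3,"tz":0,"grip":1},{"rx":0,"ry":0,"rz":0,"tx":-0.6,"ty":-0.6,"tz":0,"grip":1},{"rx":0,"ry":0,"rz":0,"tx":-0.6,"ty":-0.6,"tz":0,"grip":1},{"rx":0,"ry":0,"rz":0,"tx":-0.6,"ty":-0.6,"tz":0,"grip":1},{"rx":0,"ry":0,"rz":0,"tx":-0.6,"ty":-0.6,"tz":0,"grip":1},{"rx":0,"ry":0,"rz":0,"tx":-0.6,"ty":-0.6,"tz":0,"grip":1}]' 5
python3 go.py .542 -.274 .30 1.747
```

```text
time_s: 0.7
ee_pos: [0.2768, 0.3366, 0.3001]
eef_rot: [-3.138, -0.001, 2.77]
force: [0.6, 0.7, -0.2]
grip_width: 0.0576
t 0.7 pos [0.2768 0.3366 0.3001] rot [-3.138e+00 -1.000e-03  2.770e+00] F [ 0.6  0.7 -0.2] w 0.0576
units tx ty tz [-11.72 -11.82   0.  ] rz 14.65
```

```bash
python3 -m pendant '[{"rx":0,"ry":0,"rz":0,"tx":-0.65,"ty":-0.65,"tz":0,"grip":1},{"rx":0,"ry":0,"rz":0,"tx":-0.65,"ty":-0.65,"tz":0,"grip":1},{"rx":0,"ry":0,"rz":0,"tx":-0.65,"ty":-0.65,"tz":0,"grip":1},{"rx":0,"ry":0,"rz":0,"tx":-0.65,"ty":-0.65,"tz":0,"grip":1},{"rx":0,"ry":0,"rz":0,"tx":-0.65,"ty":-0.65,"tz":0,"grip":1},{"rx":0,"ry":0,"rz":0,"tx":-0.65,"ty":-0.65,"tz":0,"grip":1},{"rx":0,"ry":0,"rz":0,"tx":-0.65,"ty":-0.65,"tz":0,"grip":1},{"rx":0,"ry":0,"rz":0,"tx":-0.65,"ty":-0.65,"tz":0,"grip":1}]' 5
python3 go.py .542 -.274 .30 1.747
python3 -m pendant '[{"rx":0,"ry":0,"rz":0,"tx":-0.65,"ty":-0.65,"tz":0,"grip":1},{"rx":0,"ry":0,"rz":0,"tx":-0.65,"ty":-0.65,"tz":0,"grip":1},{"rx":0,"ry":0,"rz":0,"tx":-0.65,"ty":-0.65,"tz":0,"grip":1},{"rx":0,"ry":0,"rz":0,"tx":-0.65,"ty":-0.65,"tz":0,"grip":1},{"rx":0,"ry":0,"rz":0,"tx":-0.65,"ty":-0.65,"tz":0,"grip":1},{"rx":0,"ry":0,"rz":0,"tx":-0.65,"ty":-0.65,"tz":0,"grip":1},{"rx":0,"ry":0,"rz":0,"tx":-0.65,"ty":-0.65,"tz":0,"grip":1}]' 5
python3 go.py .542 -.274 .30 1.747
python3 -m pendant '[{"rx":0,"ry":0,"rz":1,"tx":0,"ty":0,"tz":0,"grip":1},{"rx":0,"ry":0,"rz":1,"tx":0,"ty":0,"tz":0,"grip":1},{"rx":0,"ry":0,"rz":1,"tx":0,"ty":0,"tz":0,"grip":1},{"rx":0,"ry":0,"rz":1,"tx":0,"ty":0,"tz":0,"grip":1},{"rx":0,"ry":0,"rz":1,"tx":0,"ty":0,"tz":0,"grip":1},{"rx":0,"ry":0,"rz":1,"tx":0,"ty":0,"tz":0,"grip":1},{"rx":0,"ry":0,"rz":1,"tx":0,"ty":0,"tz":0,"grip":1}]' 5
python3 go.py .542 -.274 .30 1.747
python3 - <<'E'
from h import *
c=ctrl.camera("wrist");cv2.imwrite("pics/w1.png",c["pixels"]);print(np.array(c["world_from_camera"]).round(3))
E
```

```text
time_s: 1.37
ee_pos: [0.3967, 0.0536, 0.3012]
eef_rot: [-3.14, 0.001, 2.773]
force: [1.4, 0.5, -0.3]
grip_width: 0.0039
t 1.3667 pos [0.3967 0.0536 0.3012] rot [-3.140e+00  1.000e-03  2.773e+00] F [ 1.4  0.5 -0.3] w 0.0039
units tx ty tz [-6.34 -6.33  0.03] rz 14.7
time_s: 1.95
ee_pos: [0.5026, -0.1962, 0.302]
eef_rot: [-3.141, 0.003, 2.771]
force: [0.6, -0.3, -0.2]
grip_width: 0.0004
t 1.95 pos [ 0.5026 -0.1962  0.302 ] rot [-3.141e+00  3.000e-03  2.771e+00] F [ 0.6 -0.3 -0.2] w 0.0004
units tx ty tz [-1.62 -1.46  0.05] rz 14.67
time_s: 2.53
ee_pos: [0.5035, -0.2043, 0.2984]
eef_rot: [-3.139, -0.001, 2.255]
force: [0.2, -0.1, -0.4]
grip_width: 0.0006
t 2.5333 pos [ 0.5035 -0.2043  0.2984] rot [-3.139e+00 -1.000e-03  2.255e+00] F [ 0.2 -0.1 -0.4] w 0.0006
units tx ty tz [-1.96 -0.36 -0.04] rz 7.27
[[ 0.775 -0.613 -0.156  0.459]
 [ 0.632  0.75   0.195 -0.147]
 [-0.003 -0.249  0.968  0.381]
 [ 0.     0.     0.     1.   ]]
```

View pics/w1.png

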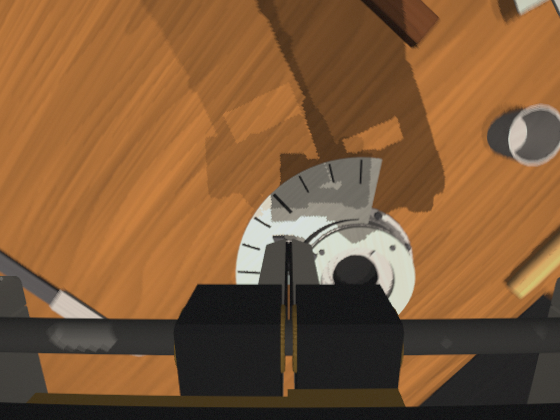

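The wrist view shows the small scale: middle mark at (282,203), shut mark at (361,172). The fingers hide the post. I'll check these marks against the first fit.

```bash
python3 - <<'E'
from h import *
from scipy.optimize import least_squares
c=ctrl.camera("wrist")
m=[(361,172),(331,173),(304,184),(282,203),(262,224),(251,246)]
pts=np.array([onz(c,*p,.038) for p in m]);print(pts.round(4))
def res(x):
    a=x[2]+np.pi-.75+.25*np.arange(6);r=np.full(6,x[3]);r[3]=.118
    return (np.c_[x[0]+r*np.cos(a),x[1]+r*np.sin(a)]-pts).ravel()
s=least_squares(res,[.62,-.23,-.12,.12]);print(s.x.round(4),(res(s.x)*1000).round(1))
print([proj(c,(*((.6202,-.2298)+r*np.array([np.cos(a),np.sin(a)])),.038)).round() for r,a in((.118,np.pi-.1234),(.121,np.pi-.75-.1234))])
E
python3 go.py .542 -.274 .30 1.747
python3 -m pendant '[{"rx":0,"ry":0,"rz":0,"tx":-0.5,"ty":-0.1,"tz":0,"grip":1},{"rx":0,"ry":0,"rz":0,"tx":-0.5,"ty":-0.1,"tz":0,"grip":1},{"rx":0,"ry":0,"rz":0,"tx":-0.5,"ty":-0.1,"tz":0,"grip":1},{"rx":0,"ry":0,"rz":0,"tx":-0.5,"ty":-0.1,"tz":0,"grip":1},{"rx":0,"ry":0,"rz":1,"tx":0,"ty":0,"tz":0,"grip":1},{"rx":0,"ry":0,"rz":1,"tx":0,"ty":0,"tz":0,"grip":1},{"rx":0,"ry":0,"rz":1,"tx":0,"ty":0,"tz":0,"grip":1},{"rx":0,"ry":0,"rz":1,"tx":0,"ty":0,"tz":0,"grip":1}]'
python3 -m pendant '[{"rx":0,"ry":0,"rz":1,"tx":0,"ty":0,"tz":0,"grip":1},{"rx":0,"ry":0,"rz":1,"tx":0,"ty":0,"tz":0,"grip":1},{"rx":0,"ry":0,"rz":1,"tx":0,"ty":0,"tz":0,"grip":1},{"rx":0,"ry":0,"rz":0,"tx":0,"ty":0,"tz":0,"grip":1}]'
python3 go.py .542 -.274 .30 1.747
python3 - <<'E'
from h import *
c=ctrl.camera("wrist");cv2.imwrite("pics/w2.png",c["pixels"])
E
```

```text
[[ 0.5466 -0.1374]
 [ 0.5233 -0.1576]
 [ 0.509  -0.1838]
 [ 0.5039 -0.2139]
 [ 0.5017 -0.2453]
 [ 0.5076 -0.2725]]
[ 0.621  -0.231  -0.1442  0.1209] [-1.2  0.7  1.1 -0.8  0.4 -0.7  0.4 -0.1 -0.8  1.5  0.1 -0.6]
[array([281., 204.]), array([358., 169.])]
t 2.6333 pos [ 0.5035 -0.2042  0.2984] rot [-3.139e+00 -2.000e-03  2.257e+00] F [-0.5  0.9 -0.4] w 0.0006
units tx ty tz [-1.96 -0.36 -0.04] rz 7.31
time_s: 3.3
ee_pos: [0.5438, -0.2795, 0.2972]
eef_rot: [-3.138, -0.002, 1.994]
force: [0.4, 0.1, 0.6]
grip_width: 0.0002
time_s: 3.63
ee_pos: [0.5437, -0.2795, 0.2964]
eef_rot: [-3.137, -0.002, 1.783]
force: [-0.1, 0.8, -1.0]
grip_width: 0.0003
t 3.6333 pos [ 0.5437 -0.2795  0.2964] rot [-3.137e+00 -2.000e-03  1.783e+00] F [-0.1  0.8 -1. ] w 0.0003
units tx ty tz [ 0.14 -0.01 -0.09] rz 0.51
```

View pics/w2.png

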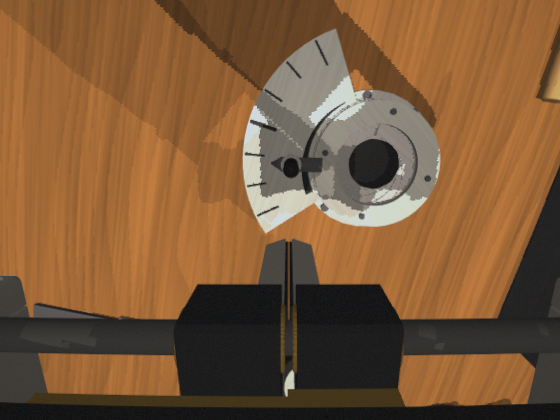

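The view now shows the post top at about (290,168), the pointer tip at (271,163) and the scale marks. The fingers are clear on the +v side.

Run:
```python
from h import *
from scipy.optimize import least_squares
c=ctrl.camera("wrist")
m=[(321,52),(294,70),(273,95),(263,126),(255,154),(257,184),(268,211)]
pts=np.array([onz(c,*p,.038) for p in m])
def res(x):
    a=x[2]+np.pi-.75+.25*np.arange(7);r=np.full(7,x[3]);r[3]=.118
    return (np.c_[x[0]+r*np.cos(a),x[1]+r*np.sin(a)]-pts).ravel()
s=least_squares(res,[.62,-.23,-.12,.12]);x=s.x;print(x.round(4),(res(x)*1000).round(1))
for p,z in(((290,168),.095),((271,163),.049)):
    q=onz(c,*p,z);d=q-x[:2];print(q.round(4),np.hypot(*d).round(4),((np.arctan2(d[1],d[0])-x[2]-np.pi+.75)%(2*np.pi)).round(3))
```

```text
[ 0.6214 -0.2271 -0.11    0.1206] [-1.1  0.8  0.1 -0.5  1.  -0.5  0.2  0.7  0.6 -0.4  0.6  0.2 -1.4 -0.3]
[ 0.5373 -0.2427] 0.0855 1.043
[ 0.5193 -0.2476] 0.1041 1.058
```

```bash
python3 -m pendant '[{"rx":0,"ry":0,"rz":0.5,"tx":0,"ty":0,"tz":0.6,"grip":1},{"rx":0,"ry":0,"rz":0,"tx":0,"ty":0,"tz":0.6,"grip":1},{"rx":0,"ry":0,"rz":0,"tx":0,"ty":0,"tz":0.6,"grip":1},{"rx":0,"ry":0,"rz":0,"tx":0,"ty":0,"tz":0.6,"grip":1},{"rx":0,"ry":0,"rz":0,"tx":0,"ty":0,"tz":0.5,"grip":1},{"rx":0,"ry":0,"rz":0,"tx":0,"ty":0,"tz":0.3,"grip":1},{"rx":0,"ry":0,"rz":0,"tx":0,"ty":0,"tz":0.1,"grip":1}]'
python3 go.py .540 -.262 .163 1.747
```

```text
time_s: 4.32
ee_pos: [0.5438, -0.2797, 0.1613]
eef_rot: [-3.141, 0.001, 1.778]
force: [0.5, 0.2, 1.4]
grip_width: 0.0004
t 4.3167 pos [ 0.5438 -0.2797  0.1613] rot [-3.141e+00  1.000e-03  1.778e+00] F [0.5 0.2 1.4] w 0.0004
units tx ty tz [ 0.45 -0.   -0.04] rz 0.44
```

```bash
python3 -m pendant '[{"rx":0,"ry":0,"rz":0.4,"tx":0.15,"ty":0,"tz":0,"grip":1},{"rx":0,"ry":0,"rz":0,"tx":0.15,"ty":0,"tz":0,"grip":1},{"rx":0,"ry":0,"rz":0,"tx":0.1,"ty":0,"tz":0,"grip":1},{"rx":0,"ry":0,"rz":0,"tx":0.1,"ty":0,"tz":0,"grip":1}]'
python3 -m pendant '[{"rx":0,"ry":0,"rz":0.7,"tx":0.1,"ty":-0.02,"tz":0,"grip":1},{"rx":0,"ry":0,"rz":0.7,"tx":0.1,"ty":-0.02,"tz":0,"grip":1},{"rx":0,"ry":0,"rz":0.7,"tx":0.1,"ty":-0.02,"tz":0,"grip":1},{"rx":0,"ry":0,"rz":0.7,"tx":0.1,"ty":-0.02,"tz":0,"grip":1}]'
cat > st.py <<'E'
# pusher position in inlet polar: st.py small|big
import sys;from h import *
cx,cy,th=dict(small=(.621,-.229,-.12),big=(.6176,.2309,.3094))[sys.argv[1]]
o=ctrl.get_obs();p=o["ee_pos"];y=o["eef_rot"][2];v=y+np.pi/2-th-np.pi+.75;f=y+np.pi/2
d=p[:2]-(cx,cy);print("t",o["time_s"].round(2),"yaw-v",round(v,3),"radial mm",(1000*d@[np.cos(f),np.sin(f)]).round(1),"tang(ac) mm",(1000*d@[-np.sin(f),np.cos(f)]).round(1),"z",p[2].round(4),"rot",o["eef_rot"].round(3),"F",o["force"].round(1))
E
python3 st.py small
```

```text
time_s: 4.65
ee_pos: [0.5398, -0.2596, 0.161]
eef_rot: [-3.14, 0.001, 1.758]
force: [1.2, -2.2, -1.3]
grip_width: 0.0006
time_s: 4.98
ee_pos: [0.5353, -0.2435, 0.1637]
eef_rot: [3.139, 0.005, 1.563]
force: [0.8, -2.1, -1.5]
grip_width: 0.0002Traceback (most recent call last):
  File "st.py", line 5, in <module>
    d=p[:2]-(cx,cy);print("t",o["time_s"].round(2),"yaw-v",round(v,3),"radial mm",(1000*d@[np.cos(f),np.sin(f)]).round(1),"tang(ac) mm",(1000*d@[-np.sin(f),np.cos(f)]).round(1),"z",p[2].round(4),"rot",o["eef_rot"].round(3),"F",o["force"].round(1))
                              ^^^^^^^^^^^^^^^^^
AttributeError: 'float' object has no attribute 'round'
```

```bash
sed -i 's/o\["time_s"\].round(2)/round(o["time_s"],2)/' st.py
python3 st.py small
python3 -m pendant '[{"rx":0,"ry":0,"rz":0.7,"tx":0.1,"ty":-0.02,"tz":0.02,"grip":1},{"rx":0,"ry":0,"rz":0.7,"tx":0.1,"ty":-0.02,"tz":0.02,"grip":1},{"rx":0,"ry":0,"rz":0.7,"tx":0.1,"ty":-0.02,"tz":0,"grip":1},{"rx":0,"ry":0,"rz":0.7,"tx":0.1,"ty":-0.02,"tz":0,"grip":1},{"rx":0,"ry":0,"rz":0.7,"tx":0.1,"ty":-0.02,"tz":0,"grip":1}]'
python3 st.py small
```

```text
t 4.98 yaw-v 0.862 radial mm 85.6 tang(ac) mm 15.2 z 0.1637 rot [3.139 0.005 1.563] F [ 0.8 -2.1 -1.5]
time_s: 5.4
ee_pos: [0.5337, -0.2227, 0.1656]
eef_rot: [3.132, 0.007, 1.313]
force: [-0.1, -1.3, -1.6]
grip_width: 0.0007
t 5.4 yaw-v 0.612 radial mm 86.0 tang(ac) mm 16.1 z 0.1656 rot [3.132 0.007 1.313] F [-0.1 -1.3 -1.6]
```

```bash
python3 -m pendant '[{"rx":0,"ry":0,"rz":0.6,"tx":0.11,"ty":-0.02,"tz":0.02,"grip":1},{"rx":0,"ry":0,"rz":0.6,"tx":0.11,"ty":-0.02,"tz":0.02,"grip":1},{"rx":0,"ry":0,"rz":0.6,"tx":0.11,"ty":-0.02,"tz":0.02,"grip":1},{"rx":0,"ry":0,"rz":0.6,"tx":0.11,"ty":-0.02,"tz":0.02,"grip":1},{"rx":0,"ry":0,"rz":0.6,"tx":0.11,"ty":-0.02,"tz":0.02,"grip":1},{"rx":0,"ry":0,"rz":0.6,"tx":0.11,"ty":-0.02,"tz":0.02,"grip":1}]'
python3 st.py small
```

```text
time_s: 5.9
ee_pos: [0.5396, -0.1958, 0.1655]
eef_rot: [3.121, 0.006, 1.057]
force: [1.0, -1.9, -0.9]
grip_width: 0.0007
t 5.9 yaw-v 0.356 radial mm 87.2 tang(ac) mm 11.1 z 0.1655 rot [3.121 0.006 1.057] F [ 1.  -1.9 -0.9]
```

```bash
python3 -m pendant '[{"rx":0.08,"ry":0,"rz":0.8,"tx":0.1,"ty":0,"tz":0.03,"grip":1},{"rx":0.08,"ry":0,"rz":0.8,"tx":0.1,"ty":-0.01,"tz":0.03,"grip":1},{"rx":0.08,"ry":0,"rz":0.8,"tx":0.1,"ty":-0.01,"tz":0.03,"grip":1},{"rx":0.08,"ry":0,"rz":0.8,"tx":0.1,"ty":-0.01,"tz":0.03,"grip":1},{"rx":0.08,"ry":0,"rz":0.7,"tx":0.1,"ty":-0.01,"tz":0.03,"grip":1}]'
python3 st.py small
python3 - <<'E'
from h import *
c=ctrl.camera("top");a=cv2.resize(c["pixels"][170:250,300:385],None,fx=7,fy=7,interpolation=cv2.INTER_CUBIC);cv2.imwrite("pics/t3.png",a)
c=ctrl.camera("wrist");cv2.imwrite("pics/w3.png",c["pixels"])
E
```

```text
time_s: 6.32
ee_pos: [0.5512, -0.1781, 0.1642]
eef_rot: [3.14, 0.003, 0.779]
force: [-1.2, -2.2, 2.0]
grip_width: 0.0005
t 6.32 yaw-v 0.078 radial mm 85.2 tang(ac) mm 13.9 z 0.1642 rot [3.14e+00 3.00e-03 7.79e-01] F [-1.2 -2.2  2. ]
```

View pics/w3.png

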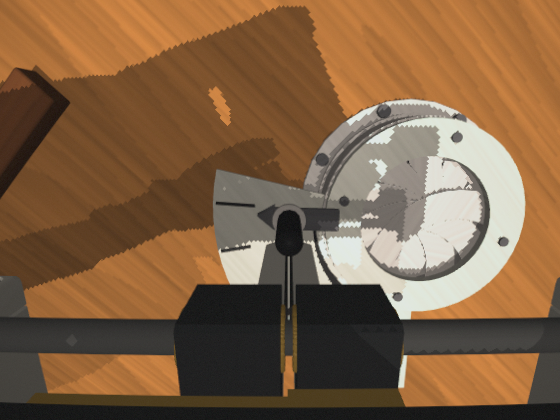

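The pointer tip at (258,214) is just short of the shut mark, which is at row ~204. About 0.07 rad is left, so I'll go slightly past it.

```bash
python3 -m pendant '[{"rx":0,"ry":0,"rz":0.7,"tx":0.1,"ty":-0.02,"tz":0,"grip":1},{"rx":0,"ry":0,"rz":0.7,"tx":0.1,"ty":-0.02,"tz":0,"grip":1},{"rx":0,"ry":0,"rz":0.6,"tx":0.08,"ty":-0.02,"tz":0,"grip":1}]'
python3 st.py small
python3 - <<'E'
from h import *
c=ctrl.camera("wrist");cv2.imwrite("pics/w4.png",c["pixels"][130:300,180:460])
E
```

```text
time_s: 6.67
ee_pos: [0.5576, -0.1691, 0.1648]
eef_rot: [3.138, 0.003, 0.646]
force: [-0.1, -2.8, -1.0]
grip_width: 0.0004
t 6.67 yaw-v -0.054 radial mm 86.1 tang(ac) mm 14.5 z 0.1648 rot [3.138e+00 3.000e-03 6.460e-01] F [-0.1 -2.8 -1. ]
```

View pics/w4.png

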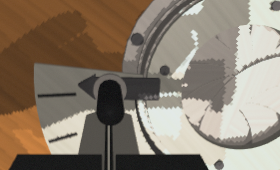

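The pointer tip at (78,83) in this crop is past the shut mark at row 95. I'll back off and lift.

```bash
python3 -m pendant '[{"rx":0,"ry":0,"rz":0,"tx":-0.2,"ty":0,"tz":0,"grip":1},{"rx":0,"ry":0,"rz":0,"tx":-0.5,"ty":0,"tz":0,"grip":1},{"rx":0,"ry":0,"rz":0,"tx":-0.4,"ty":0,"tz":-0.2,"grip":1},{"rx":0,"ry":0,"rz":0,"tx":0,"ty":0,"tz":-0.7,"grip":1},{"rx":0,"ry":0,"rz":0,"tx":0,"ty":0,"tz":-0.8,"grip":1},{"rx":0,"ry":0,"rz":0,"tx":0,"ty":0,"tz":-0.8,"grip":1},{"rx":0,"ry":0,"rz":0,"tx":0,"ty":0,"tz":-0.8,"grip":1},{"rx":0,"ry":0,"rz":0,"tx":0,"ty":0,"tz":0,"grip":1}]'
python3 st.py small
python3 - <<'E'
from h import *
c=ctrl.camera("wrist");cv2.imwrite("pics/w5.png",c["pixels"])
E
```

```text
time_s: 7.38
ee_pos: [0.5162, -0.1979, 0.3023]
eef_rot: [3.14, 0.003, 0.669]
force: [0.2, -0.5, 0.8]
grip_width: 0.0007
t 7.38 yaw-v -0.032 radial mm 89.5 tang(ac) mm 62.9 z 0.3023 rot [3.14e+00 3.00e-03 6.69e-01] F [ 0.2 -0.5  0.8]
```

View pics/w5.png

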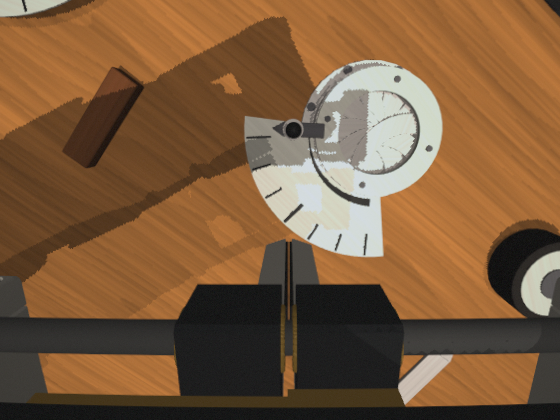

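The small iris is shut. The pointer tip at (273,129) lies above the shut mark at (258,136). I'll check that by numbers and get the deltas to the big inlet.

```bash
python3 - <<'E'
from h import *
from scipy.optimize import least_squares
c=ctrl.camera("wrist")
m=[(258,136),(261,166),(274,191),(293,212),(313,231),(337,242),(366,244)]
pts=np.array([onz(c,*p,.038) for p in m])
def res(x):
    a=x[2]+np.pi-.75+.25*np.arange(7);r=np.full(7,x[3]);r[3]=.118
    return (np.c_[x[0]+r*np.cos(a),x[1]+r*np.sin(a)]-pts).ravel()
s=least_squares(res,[.62,-.23,-.12,.12]);x=s.x;print(x.round(4),(res(x)*1000).round(1))
for p,z in(((293,130),.096),((273,129),.049)):
    q=onz(c,*p,z);d=q-x[:2];print(np.hypot(*d).round(4),((np.arctan2(d[1],d[0])-x[2]-np.pi+.75)).round(3))
# big approach: v=.1, 40 mm clockwise of post
C=np.array([.6176,.2309]);f=np.pi-.75+.3094+.1
P=C+.122*np.array([np.cos(f),np.sin(f)]);print("post",P,"start",P-.04*np.array([-np.sin(f),np.cos(f)]),"yaw",f-np.pi/2)
E
python3 go.py .516 .312 .30 1.23
```

```text
[ 0.621  -0.2269 -0.1217  0.1203] [-0.6  1.   1.1 -0.4 -0.8 -0.4 -0.4 -0.1  0.6  0.3  1.7 -0.3 -1.7 -0.2]
0.0848 -0.07
0.1035 -0.061
post [0.50260836 0.27165443] start [0.51597047 0.3093566 ] yaw 1.2301963267948968
t 7.4833 pos [ 0.5154 -0.1974  0.297 ] rot [-3.137  0.006  0.668] F [-0.5  0.8 -1. ] w 0.0004
units tx ty tz [ 7.9  -9.99 -0.08] rz -8.04
```

The small lever is at -0.065 rad, past shut. On to the big inlet, with the tool turned so the wrist camera will see the pointer and mark while the outer finger side pushes.

```bash
python3 -m pendant '[{"rx":0,"ry":0,"rz":0,"tx":0.3,"ty":-0.4,"tz":0,"grip":1},{"rx":0,"ry":0,"rz":0,"tx":0.55,"ty":-0.7,"tz":0,"grip":1},{"rx":0,"ry":0,"rz":0,"tx":0.55,"ty":-0.7,"tz":0,"grip":1},{"rx":0,"ry":0,"rz":0,"tx":0.55,"ty":-0.7,"tz":0,"grip":1},{"rx":0,"ry":0,"rz":0,"tx":0.55,"ty":-0.7,"tz":0,"grip":1},{"rx":0,"ry":0,"rz":0,"tx":0.55,"ty":-0.7,"tz":0,"grip":1},{"rx":0,"ry":0,"rz":0,"tx":0.55,"ty":-0.7,"tz":0,"grip":1},{"rx":0,"ry":0,"rz":0,"tx":0.55,"ty":-0.7,"tz":0,"grip":1}]'
python3 go.py .518 .314 .30 2.80
python3 -m pendant '[{"rx":0,"ry":0,"rz":-1,"tx":0.55,"ty":-0.7,"tz":0,"grip":1},{"rx":0,"ry":0,"rz":-1,"tx":0.5,"ty":-0.7,"tz":0,"grip":1},{"rx":0,"ry":0,"rz":-1,"tx":0.5,"ty":-0.7,"tz":0,"grip":1},{"rx":0,"ry":0,"rz":-1,"tx":0.4,"ty":-0.8,"tz":0,"grip":1},{"rx":0,"ry":0,"rz":-1,"tx":0.3,"ty":-0.8,"tz":0,"grip":1},{"rx":0,"ry":0,"rz":-1,"tx":0,"ty":0,"tz":0,"grip":1},{"rx":0,"ry":0,"rz":-1,"tx":0,"ty":0,"tz":0,"grip":1},{"rx":0,"ry":0,"rz":-1,"tx":0,"ty":0,"tz":0,"grip":1}]'
python3 go.py .518 .314 .30 2.80
python3 -m pendant '[{"rx":0,"ry":0,"rz":-1,"tx":0,"ty":0,"tz":0,"grip":1},{"rx":0,"ry":0,"rz":-1,"tx":0,"ty":0,"tz":0,"grip":1},{"rx":0,"ry":0,"rz":-1,"tx":0,"ty":0,"tz":0,"grip":1},{"rx":0,"ry":0,"rz":-1,"tx":0,"ty":0,"tz":0,"grip":1},{"rx":0,"ry":0,"rz":-1,"tx":0,"ty":0,"tz":0,"grip":1},{"rx":0,"ry":0,"rz":-1,"tx":0,"ty":0,"tz":0,"grip":1},{"rx":0,"ry":0,"rz":-1,"tx":0,"ty":0,"tz":0,"grip":1},{"rx":0,"ry":0,"rz":-1,"tx":0,"ty":0,"tz":0,"grip":1}]'
python3 go.py .518 .314 .30 2.80
```

```text
time_s: 8.15
ee_pos: [0.5077, 0.0755, 0.2845]
eef_rot: [-3.125, 0.018, 0.672]
force: [0.1, 0.2, 0.1]
grip_width: 0.0004
t 8.15 pos [0.5077 0.0755 0.2845] rot [-3.125  0.018  0.672] F [0.1 0.2 0.1] w 0.0004
units tx ty tz [ 3.91 -4.51 -0.39] rz -30.48
time_s: 8.82
ee_pos: [0.4532, 0.2516, 0.2718]
eef_rot: [-3.101, 0.016, 1.275]
force: [-0.3, -0.7, 0.7]
grip_width: 0.0006
t 8.8167 pos [0.4532 0.2516 0.2718] rot [-3.101  0.016  1.275] F [-0.3 -0.7  0.7] w 0.0006
units tx ty tz [ 1.96  1.1  -0.7 ] rz -21.84
time_s: 9.48
ee_pos: [0.4488, 0.2486, 0.2577]
eef_rot: [-3.078, -0.007, 1.878]
force: [0.3, -0.2, 0.1]
grip_width: 0.0003
t 9.4833 pos [0.4488 0.2486 0.2577] rot [-3.078 -0.007  1.878] F [ 0.3 -0.2  0.1] w 0.0003
units tx ty tz [ 1.03  2.14 -1.06] rz -13.21
```

```bash
python3 -m pendant '[{"rx":-0.1,"ry":0,"rz":-1,"tx":0,"ty":0,"tz":-0.2,"grip":1},{"rx":-0.1,"ry":0,"rz":-1,"tx":0,"ty":0,"tz":-0.2,"grip":1},{"rx":-0.1,"ry":0,"rz":-1,"tx":0,"ty":0,"tz":-0.2,"grip":1},{"rx":-0.1,"ry":0,"rz":-1,"tx":0,"ty":0,"tz":-0.2,"grip":1},{"rx":-0.1,"ry":0,"rz":-1,"tx":0,"ty":0,"tz":-0.2,"grip":1},{"rx":-0.1,"ry":0,"rz":-1,"tx":0,"ty":0,"tz":-0.2,"grip":1},{"rx":-0.1,"ry":0,"rz":-1,"tx":0,"ty":0,"tz":0,"grip":1},{"rx":-0.1,"ry":0,"rz":-1,"tx":0,"ty":0,"tz":0,"grip":1}]'
python3 go.py .518 .314 .30 2.80
python3 -m pendant '[{"rx":0,"ry":0,"rz":-1,"tx":0,"ty":0,"tz":0,"grip":1},{"rx":0,"ry":0,"rz":-1,"tx":0,"ty":0,"tz":0,"grip":1},{"rx":0,"ry":0,"rz":-1,"tx":0,"ty":0,"tz":0,"grip":1},{"rx":0,"ry":0,"rz":-1,"tx":0,"ty":0,"tz":0,"grip":1},{"rx":0,"ry":0,"rz":-0.5,"tx":0,"ty":0,"tz":0,"grip":1},{"rx":0,"ry":0,"rz":0,"tx":0,"ty":0,"tz":0,"grip":1}]'
python3 go.py .518 .314 .30 2.80
python3 - <<'E'
from h import *
c=ctrl.camera("wrist");cv2.imwrite("pics/w6.png",c["pixels"])
E
```

```text
time_s: 10.15
ee_pos: [0.448, 0.2453, 0.2934]
eef_rot: [-3.129, -0.035, 2.478]
force: [-0.1, -0.3, -1.2]
grip_width: 0.0005
t 10.15 pos [0.448  0.2453 0.2934] rot [-3.129 -0.035  2.478] F [-0.1 -0.3 -1.2] w 0.0005
units tx ty tz [-0.32  2.43 -0.17] rz -4.61
time_s: 10.65
ee_pos: [0.4456, 0.2426, 0.2835]
eef_rot: [-3.133, -0.048, 2.822]
force: [-0.4, 0.2, 0.1]
grip_width: 0.0006
t 10.65 pos [0.4456 0.2426 0.2835] rot [-3.133 -0.048  2.822] F [-0.4  0.2  0.1] w 0.0006
units tx ty tz [-1.16  2.26 -0.41] rz 0.32
```

View pics/w6.png

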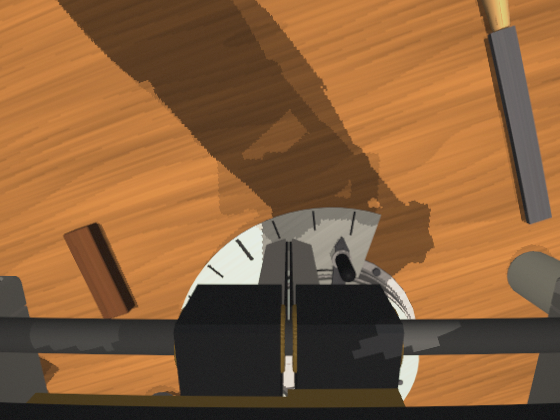

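The post is at (345,265) with its pointer at (341,240), between the shut mark (352,223) and the next mark (314,220). I'll correct the tilt and move over to the clockwise side.

```bash
python3 -m pendant '[{"rx":0,"ry":-0.35,"rz":0.2,"tx":-0.3,"ty":0.5,"tz":-0.1,"grip":1},{"rx":0,"ry":-0.3,"rz":0,"tx":-0.3,"ty":0.6,"tz":-0.1,"grip":1},{"rx":0,"ry":0,"rz":0,"tx":-0.3,"ty":0.6,"tz":-0.1,"grip":1},{"rx":0,"ry":0,"rz":0,"tx":-0.2,"ty":0.5,"tz":-0.1,"grip":1},{"rx":0,"ry":0,"rz":0,"tx":0,"ty":0,"tz":0,"grip":1}]'
python3 go.py .518 .314 .30 2.80
python3 - <<'E'
from h import *
c=ctrl.camera("wrist");cv2.imwrite("pics/w7.png",c["pixels"])
E
```

```text
time_s: 11.12
ee_pos: [0.5179, 0.3124, 0.2935]
eef_rot: [-3.128, -0.004, 2.8]
force: [-1.2, -0.8, -0.0]
grip_width: 0.0003
t 11.1167 pos [0.5179 0.3124 0.2935] rot [-3.128 -0.004  2.8  ] F [-1.2 -0.8 -0. ] w 0.0003
units tx ty tz [ 0.01  0.04 -0.16] rz 0.0
```

View pics/w7.png

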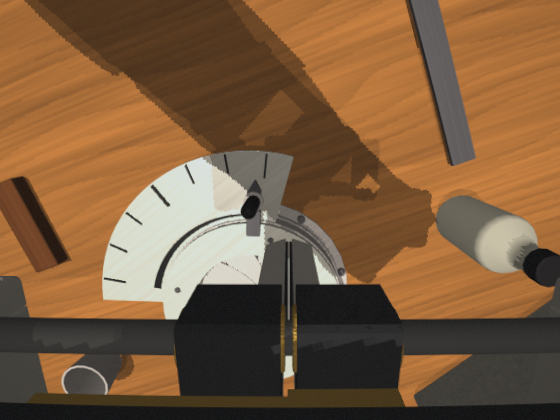

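```bash
python3 - <<'E'
from h import *
from scipy.optimize import least_squares
c=ctrl.camera("wrist")
m=[(265,165),(226,163),(191,173),(160,196),(135,220),(118,247),(115,279)]
pts=np.array([onz(c,*p,.038) for p in m])
def res(x):
    a=x[2]+np.pi-.75+.25*np.arange(7);r=np.full(7,x[3]);r[3]=.155
    return (np.c_[x[0]+r*np.cos(a),x[1]+r*np.sin(a)]-pts).ravel()
s=least_squares(res,[.62,.23,.3,.155]);x=s.x;print(x.round(4),(res(x)*1000).round(1))
q=onz(c,256,181,.049);d=q-x[:2];v=((np.arctan2(d[1],d[0])-x[2]-np.pi+.75)%(2*np.pi));print("tip",np.hypot(*d),v)
f=x[2]+np.pi-.75+v
for z in(.05,.097):print(proj(c,(x[0]+.122*np.cos(f),x[1]+.122*np.sin(f),z)).round(1))
print("post",x[:2]+.122*np.array([np.cos(f),np.sin(f)]))
t=ctrl.camera("top");print("oil cap",onz(t,128,198,.15),"oil by wrist",onz(c,548,267,.15))
E
python3 st.py big
```

```text
[0.6181 0.2304 0.3009 0.1576] [-1.2  0.9  1.3 -0.   1.  -1.7 -0.8  0.7 -1.7  0.6  1.5  1.3 -0.1 -1.7]
tip 0.14105980177452163 0.04846011187577437
[255.2 200.1]
[249.1 211.9]
post [0.50577334 0.27795927]
oil cap [0.60874601 0.46671584] oil by wrist [0.60639701 0.48045725]
t 11.27 yaw-v 1.67 radial mm -40.8 tang(ac) mm -122.2 z 0.2933 rot [-3.127 -0.005  2.8  ] F [-1.1  0.4 -0.5]
```

```bash
sed -i 's/big=(.6176,.2309,.3094)/big=(.618,.2307,.305)/' st.py
cat > sb.py <<'E'
from h import *
cx,cy,th=(.618,.2307,.305)
o=ctrl.get_obs();p=o["ee_pos"];f=o["eef_rot"][2]%(2*np.pi);d=p[:2]-(cx,cy)
r=1000*d@[np.cos(f),np.sin(f)];t=1000*d@[np.sin(f),-np.cos(f)]
print("t",round(o["time_s"],2),"yaw-v",round(f-th-np.pi+.75,3),"radial",round(r,1),"behind mm",round(t,1),"v if touching(19.5)",round(f-th-np.pi+.75+(19.5-t)/122,3),"z",p[2].round(4),"rot",o["eef_rot"].round(3),"F",o["force"].round(1))
E
python3 -m pendant '[{"rx":-0.2,"ry":0,"rz":0,"tx":0,"ty":0,"tz":0.6,"grip":1},{"rx":0,"ry":0,"rz":0,"tx":0,"ty":0,"tz":0.6,"grip":1},{"rx":0,"ry":0,"rz":0,"tx":0,"ty":0,"tz":0.6,"grip":1},{"rx":0,"ry":0,"rz":0,"tx":0,"ty":0,"tz":0.6,"grip":1},{"rx":0,"ry":0,"rz":0,"tx":0,"ty":0,"tz":0.4,"grip":1},{"rx":0,"ry":0,"rz":0,"tx":0,"ty":0,"tz":0.3,"grip":1},{"rx":0,"ry":0,"rz":0,"tx":0,"ty":0,"tz":0.1,"grip":1}]'
python3 sb.py
python3 -m pendant '[{"rx":0,"ry":0,"rz":0.4,"tx":0,"ty":-0.1,"tz":0,"grip":1},{"rx":0,"ry":0,"rz":0,"tx":0,"ty":-0.1,"tz":0,"grip":1},{"rx":0,"ry":0,"rz":0,"tx":0,"ty":-0.1,"tz":0,"grip":1}]'
python3 sb.py
```

```text
time_s: 11.85
ee_pos: [0.5113, 0.3043, 0.1617]
eef_rot: [3.141, -0.004, 2.795]
force: [-0.4, -0.6, -0.4]
grip_width: 0.0004
t 11.85 yaw-v 0.098 radial 125.4 behind mm 33.0 v if touching(19.5) -0.012 z 0.1617 rot [ 3.141 -0.004  2.795] F [-0.4 -0.6 -0.4]
time_s: 12.1
ee_pos: [0.5058, 0.2915, 0.1621]
eef_rot: [3.141, -0.005, 2.763]
force: [0.1, 0.8, -1.0]
grip_width: 0.0003
t 12.1 yaw-v 0.067 radial 126.8 behind mm 15.0 v if touching(19.5) 0.104 z 0.1621 rot [ 3.141 -0.005  2.763] F [ 0.1  0.8 -1. ]
```

```bash
python3 -m pendant '[{"rx":0,"ry":0,"rz":-0.4,"tx":-0.05,"ty":-0.08,"tz":0,"grip":1},{"rx":0,"ry":0,"rz":-0.4,"tx":0,"ty":-0.08,"tz":0,"grip":1}]'
python3 sb.py
python3 - <<'E'
from h import *
c=ctrl.camera("wrist");cv2.imwrite("pics/w8.png",c["pixels"])
E
```

```text
time_s: 12.27
ee_pos: [0.5052, 0.2839, 0.1641]
eef_rot: [3.139, -0.003, 2.819]
force: [0.4, 1.5, -2.2]
grip_width: 0.0005
t 12.27 yaw-v 0.122 radial 123.9 behind mm 14.7 v if touching(19.5) 0.162 z 0.1641 rot [ 3.139e+00 -3.000e-03  2.819e+00] F [ 0.4  1.5 -2.2]
```

View pics/w8.png

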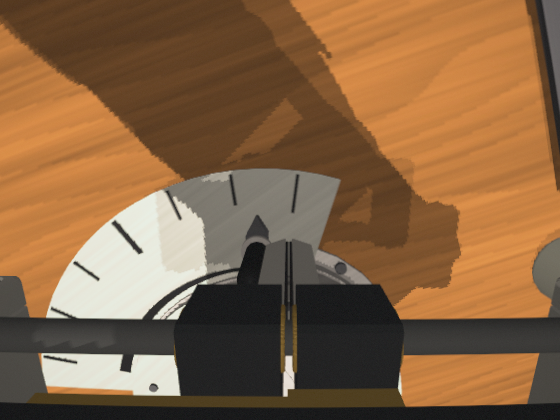

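The pointer tip at (257,217) has moved off the shut mark, so the finger side is pushing. Visibility is good, so I'll continue along the arc.

```bash
python3 -m pendant '[{"rx":0,"ry":0,"rz":-0.5,"tx":0,"ty":-0.1,"tz":0.02,"grip":1},{"rx":0,"ry":0,"rz":-0.5,"tx":0.01,"ty":-0.1,"tz":0.02,"grip":1},{"rx":0,"ry":0,"rz":-0.5,"tx":0.01,"ty":-0.1,"tz":0.02,"grip":1},{"rx":0,"ry":0,"rz":-0.5,"tx":0.01,"ty":-0.1,"tz":0.02,"grip":1},{"rx":0,"ry":0,"rz":-0.5,"tx":0.01,"ty":-0.1,"tz":0.02,"grip":1}]'
python3 sb.py
python3 -m pendant '[{"rx":0,"ry":0,"rz":-0.5,"tx":0,"ty":-0.1,"tz":0.02,"grip":1},{"rx":0,"ry":0,"rz":-0.5,"tx":0.01,"ty":-0.1,"tz":0.02,"grip":1},{"rx":0,"ry":0,"rz":-0.5,"tx":0.01,"ty":-0.1,"tz":0.02,"grip":1},{"rx":0,"ry":0,"rz":-0.5,"tx":0.01,"ty":-0.1,"tz":0.02,"grip":1}]'
python3 sb.py
python3 - <<'E'
from h import *
c=ctrl.camera("wrist");cv2.imwrite("pics/w9.png",c["pixels"])
E
```

```text
time_s: 12.73
ee_pos: [0.4983, 0.264, 0.1648]
eef_rot: [3.133, 0.003, 2.998]
force: [-1.4, 2.6, 0.4]
grip_width: 0.0002
t 12.73 yaw-v 0.302 radial 123.2 behind mm 15.9 v if touching(19.5) 0.331 z 0.1648 rot [3.133e+00 3.000e-03 2.998e+00] F [-1.4  2.6  0.4]
time_s: 13.07
ee_pos: [0.4952, 0.2475, 0.1648]
eef_rot: [3.13, 0.008, -3.141]
force: [-1.5, 2.1, -0.8]
grip_width: 0.0006
t 13.07 yaw-v 0.445 radial 122.8 behind mm 16.8 v if touching(19.5) 0.467 z 0.1648 rot [ 3.13   0.008 -3.141] F [-1.5  2.1 -0.8]
```

View pics/w9.png

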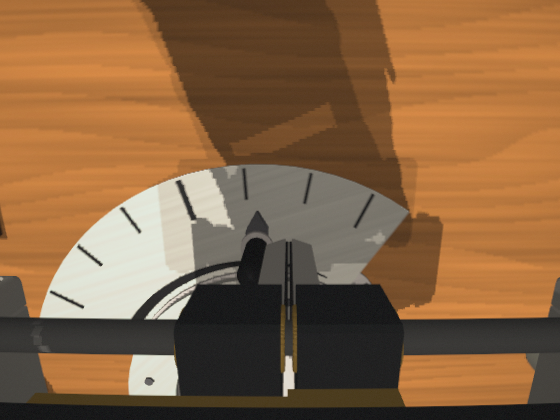

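```bash
cat > val.py <<'E'
# val.py tipu tipv  then value u v triples of marks (any point on mark line)
import sys;from h import *
a=[float(x) for x in sys.argv[1:]];c=ctrl.camera("wrist");C=np.array([.618,.2307])
an=lambda u,v,z:(lambda d:(np.arctan2(d[1],d[0])%(2*np.pi),np.hypot(*d)))(onz(c,u,v,z)-C)
t,r=an(a[0],a[1],.049);print("tip r",r.round(4))
m=np.array(a[2:]).reshape(-1,3);A=np.array([an(u,v,.038)[0] for _,u,v in m])
off=A-m[:,0];print("offsets",off.round(3),"val",(t-off.mean()).round(3),"interp",np.interp(t,A,m[:,0]).round(3))
E
python3 val.py 257 212 .25 308 188 .5 245 184 .75 186 200
```

```text
tip r 0.1411
offsets [2.692 2.696 2.7  ] val 0.449 interp 0.449
```

Lever at 0.449; 0.30 rad remains.

```bash
python3 -m pendant '[{"rx":0.05,"ry":0.03,"rz":-0.5,"tx":0.01,"ty":-0.1,"tz":0.02,"grip":1},{"rx":0.05,"ry":0.03,"rz":-0.5,"tx":0.01,"ty":-0.1,"tz":0.02,"grip":1},{"rx":0.05,"ry":0.03,"rz":-0.5,"tx":0.01,"ty":-0.1,"tz":0.02,"grip":1},{"rx":0,"ry":0,"rz":-0.5,"tx":0.01,"ty":-0.1,"tz":0.02,"grip":1},{"rx":0,"ry":0,"rz":-0.5,"tx":0.01,"ty":-0.1,"tz":0.02,"grip":1},{"rx":0,"ry":0,"rz":-0.4,"tx":0.01,"ty":-0.08,"tz":0,"grip":1},{"rx":0,"ry":0,"rz":-0.2,"tx":0.01,"ty":-0.04,"tz":0,"grip":1}]'
python3 sb.py
python3 - <<'E'
from h import *
c=ctrl.camera("wrist");cv2.imwrite("pics/w10.png",c["pixels"])
E
```

```text
time_s: 13.75
ee_pos: [0.4951, 0.223, 0.1649]
eef_rot: [3.14, 0.008, -2.93]
force: [0.2, 1.3, -2.1]
grip_width: 0.0004
t 13.75 yaw-v 0.656 radial 121.8 behind mm 18.2 v if touching(19.5) 0.667 z 0.1649 rot [ 3.14   0.008 -2.93 ] F [ 0.2  1.3 -2.1]
```

View pics/w10.png

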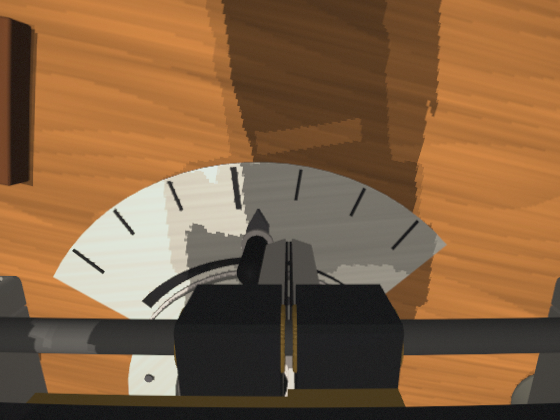

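```bash
python3 val.py 258 210 .5 299 184 .75 237 188 1 175 195
```

```text
tip r 0.1411
offsets [2.688 2.69  2.698] val 0.656 interp 0.659
```

```bash
python3 -m pendant '[{"rx":0,"ry":0,"rz":-0.4,"tx":0.01,"ty":-0.08,"tz":0,"grip":1},{"rx":0,"ry":0,"rz":-0.4,"tx":0.01,"ty":-0.08,"tz":0,"grip":1},{"rx":0,"ry":0,"rz":-0.2,"tx":0,"ty":-0.04,"tz":0,"grip":1},{"rx":0,"ry":0,"rz":0,"tx":0,"ty":0,"tz":0,"grip":1}]'
python3 sb.py
python3 - <<'E'
from h import *
c=ctrl.camera("wrist");cv2.imwrite("pics/w11.png",cv2.resize(c["pixels"][140:280,180:360],None,fx=4,fy=4,interpolation=cv2.INTER_CUBIC))
E
```

```text
time_s: 14.18
ee_pos: [0.496, 0.2155, 0.1654]
eef_rot: [3.141, 0.008, -2.864]
force: [0.3, -0.5, -0.4]
grip_width: 0.0007
t 14.18 yaw-v 0.722 radial 121.5 behind mm 18.8 v if touching(19.5) 0.728 z 0.1654 rot [ 3.141  0.008 -2.864] F [ 0.3 -0.5 -0.4]
```

View pics/w11.png

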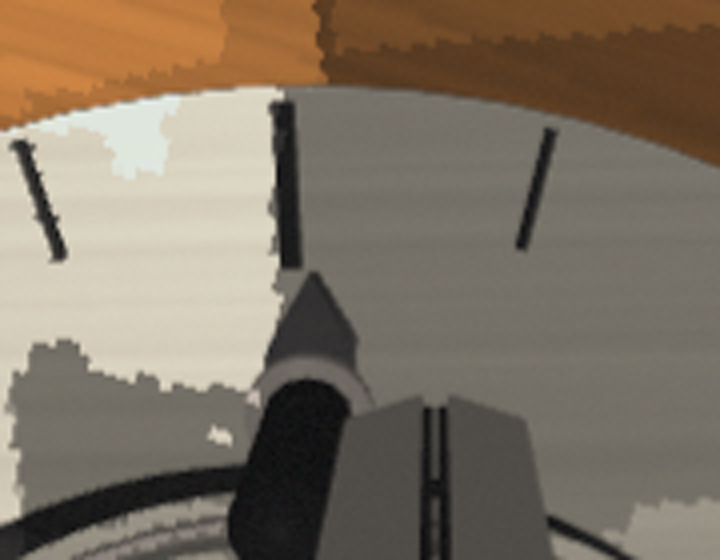

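```bash
python3 val.py 258.5 208 .5 314.1 187.4 .75 251.6 186.2 1 189.9 189.9
```

```text
tip r 0.1418
offsets [2.686 2.691 2.696] val 0.717 interp 0.717
```

```bash
python3 -m pendant '[{"rx":0,"ry":0,"rz":-0.2,"tx":0,"ty":-0.05,"tz":0,"grip":1},{"rx":0,"ry":0,"rz":-0.2,"tx":0,"ty":-0.05,"tz":0,"grip":1},{"rx":0,"ry":0,"rz":0,"tx":0,"ty":0,"tz":0,"grip":1}]'
python3 sb.py
python3 - <<'E'
from h import *
c=ctrl.camera("wrist");cv2.imwrite("pics/w12.png",cv2.resize(c["pixels"][140:280,180:360],None,fx=4,fy=4,interpolation=cv2.INTER_CUBIC))
E
```

```text
time_s: 14.53
ee_pos: [0.4971, 0.212, 0.1656]
eef_rot: [3.141, 0.008, -2.836]
force: [-0.1, 0.1, 0.7]
grip_width: 0.0003
t 14.53 yaw-v 0.751 radial 120.9 behind mm 18.5 v if touching(19.5) 0.759 z 0.1656 rot [ 3.141  0.008 -2.836] F [-0.1  0.1  0.7]
```

View pics/w12.png

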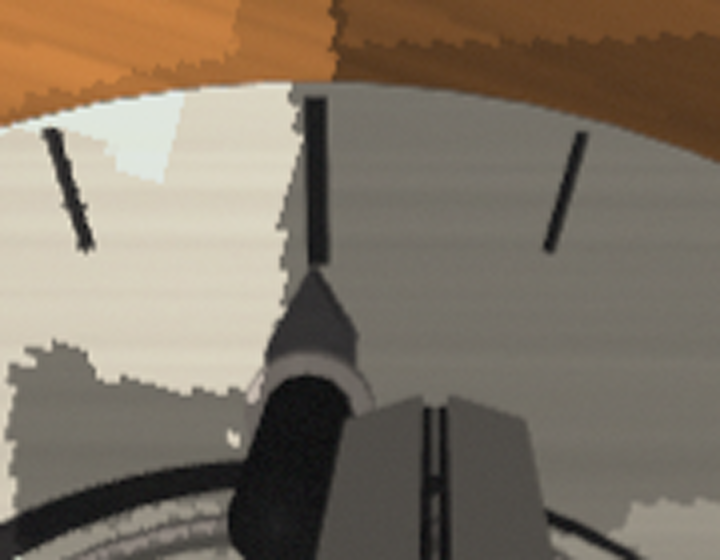

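```bash
python3 val.py 258.6 206.3 .5 321.5 187.7 .75 258.9 185 1 197 187.5
```

```text
tip r 0.1422
offsets [2.686 2.692 2.696] val 0.747 interp 0.746
```

The lever reads 0.747 and the pointer is at the long mark. I'll back off, lift and check.

```bash
python3 -m pendant '[{"rx":0,"ry":0,"rz":0,"tx":0,"ty":0.15,"tz":0,"grip":1},{"rx":0,"ry":0,"rz":0,"tx":0,"ty":0.4,"tz":0,"grip":1},{"rx":0,"ry":0,"rz":0,"tx":0,"ty":0.4,"tz":0,"grip":1},{"rx":0,"ry":0,"rz":0,"tx":0,"ty":0,"tz":-0.5,"grip":1},{"rx":0,"ry":0,"rz":0,"tx":0,"ty":0,"tz":-0.8,"grip":1},{"rx":0,"ry":0,"rz":0,"tx":0,"ty":0,"tz":-0.8,"grip":1},{"rx":0,"ry":0,"rz":0,"tx":0,"ty":0,"tz":-0.8,"grip":1},{"rx":0,"ry":0,"rz":0,"tx":0,"ty":0,"tz":0,"grip":1}]'
python3 sb.py
python3 - <<'E'
from h import *
c=ctrl.camera("wrist");cv2.imwrite("pics/w13.png",c["pixels"])
c=ctrl.camera("scene");cv2.imwrite("pics/s13.png",c["pixels"])
E
```

```text
time_s: 15.3
ee_pos: [0.4831, 0.2518, 0.285]
eef_rot: [-3.141, 0.005, -2.839]
force: [-0.5, -0.1, 0.7]
grip_width: 0.0005
t 15.3 yaw-v 0.748 radial 122.5 behind mm 60.4 v if touching(19.5) 0.413 z 0.285 rot [-3.141  0.005 -2.839] F [-0.5 -0.1  0.7]
```

View pics/w13.png

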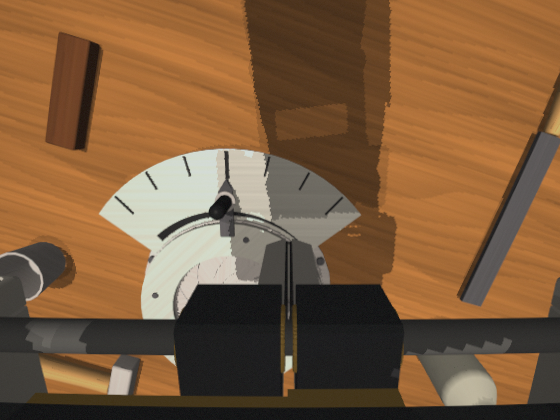

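View pics/s13.png

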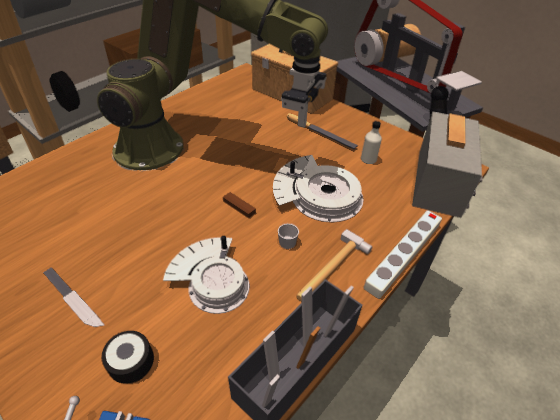

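The wrist view shows the big pointer (tip ~(227,178)) in line with the long mark (227,163). The scene view shows the small iris closed at (218,275) and the bystanders unmoved. One numeric check, then hand in.

```bash
python3 val.py 226.8 178.5 .5 267 166 .75 226.8 163 1 187 166
python3 - <<'E'
from station import ctrl
o=ctrl.get_obs();print(o["time_s"],o["force"].round(1));print(ctrl.hand_in())
E
```

```text
tip r 0.1449
offsets [2.693 2.687 2.682] val 0.739 interp 0.739
15.45 [-0.1 -0.4 -0.2]
the job is handed in; nothing more can be done
None
```

I shut the small inlet first, then set the big inlet's lever to its long middle mark, and handed the job in at about 15.5 s of the 51 s allowed.

- **Small lever:** it now reads about -0.065 rad, just past the shut mark, and the camera shows its iris closed.
- **Big lever:** it read 0.747 rad with the finger still touching the post. After I backed off and lifted, a coarser look gave 0.739. The target was 0.75; the two readings differ by 0.008 rad, which is within pixel accuracy.
- **Pushing:** I used the closed fingers only and never pinched a post. The wrist force readings between moves stayed within a few newtons.
- **Surroundings:** the bystanders looked unmoved in the last scene picture, though I checked them only by eye. At hand-in the gripper was clear of everything.

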